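# Index the drilling jig to its third click and hold it

## Robot

A 6-joint arm with a two-finger parallel gripper is mounted at the origin on a cart in front of the work surface, level with it; the furniture and walls round the work are solid. World frame = base frame: x ahead of the robot, y to its left, z up, the work surface at z = 0. Lengths are in m, angles in degrees, forces in N, time in s.
With the tool pointing down it reaches from about 0.325 to 0.775 m from the base axis. Payload 5.5 kg.
Tool frame: the origin (TCP) lies between the finger pads; the fingertips stand 14 mm ahead of it and the grasp point (between the pads) lies 5 mm behind it; z points along the fingers, y is the line along which they close (so a half turn about z gives the same grasp; the last joint's range is limited). The gripper opens to 85 mm and grips with 20 to 120 N. Pads are 22 mm wide; open, the fingers measure 114 mm over their backs; the gripper's body (76 mm by 85 mm) begins 54 mm behind the grasp point. The pads swing forward as they close: fully open they stand 13 mm farther back than shut.
Start: joints at [-72.405, 5.22, 70.514, -0, 104.267, -3.249], TCP at [0.213, -0.561, 0.223] pointing down, gripper open.
Joint ranges: [-164.24, 164.24], [-49.07, 125.15], [9.68, 141.18], [-86.29, 266.29], [3.28, 154.24], [-151.56, 151.56]. Speed limits (degrees/s): [147.25, 147.25, 172.46, 180, 180, 180].

## Interface

Orientations are given as a 3x3 rotation matrix whose columns are the frame's x, y, z axes.
In Python, from rig import observe, camera, camera_model, hand_in gives the robot as it stands. The module is installed in compiled form; this text tells all that it offers.
- The arm moves only by the tool play_rows, never from a script. Its argument "motion" is a list of rows, each an object of numbers: "tx", "ty", "tz": the shift along the tool's x, y, z in m; "wx", "wy", "wz": the turn, a rotation vector about the tool's x, y, z in degrees; "grip": the opening, from 0 (shut) to 1 (fully open). A call has 1 to 5 rows; each row shifts and turns the commanded pose from where the row before left it, along the tool's axes as they then stand; what a row does not reach is not made up. A row lasts 1/10 s, in which the tool goes at most 50 mm and 8.59 degrees, less where a joint would pass 70% of its speed; a pose out of reach is approached as far as the arm can. A call with a gripper value outside its range is refused whole. The fingers move at their own pace and stop on an object; "newtons" is the grip in N (left out, the last holds). Time passes only in rows, so rows that do not move let the fingers close. It gives the time, the measured TCP pose, the force, the opening and the grip force at its end, in the units of the state.
- observe(): the state, without advancing time (a new reading comes with each control period).
- camera(name): name is "side" or "top"; returns the picture (420x560x3 uint8, blue, green, red); there is no depth.
- camera_model(name): a dict with "vertical_fov" (degrees; the focal length in pixels is half the picture's height over the tangent of half this angle, whatever the lens; pixels are square), "cx", "cy" (the principal point, pixels), "k1" (the pictures are not rectified: a ray, as slopes to the right and down, at radius r is drawn at 1 + k1 r^2 times it, then the intrinsics apply), "R" (3x3) and "t" (3): a world point X has camera coordinates R X + t. Camera axes: x right, y down, z forward; pixel columns grow to the right and rows downward; lengths in m; the calibration is good to about 2 mm. A picture is of the moment at which its call begins. camera_model takes no time and is no camera call.
- hand_in(): hands the job in; it is judged then, once.
The state is a dict: "t": time; "joint_positions": joint angles; "dq": joint speeds; "joint_efforts": joint torques, N m; "ee_pos": TCP position; "tool_rot": TCP orientation; "contact_force": force on the tool from outside, world axes, zero at the start; "moment": the same for the moment, N m; "gripper_width": opening from 0.0 (shut) to 1.0 (fully open); "finger_force": force on a finger pad.
Only numpy, scipy, OpenCV 4.12 (cv2) and the standard library are available. Lean on these libraries where they do the work, as an engineer would, in place of code of your own. Each camera call takes 0.05 s, during which the arm holds its last target. There are 200 camera calls.

## Task

Get the small drilling jig ready for the next hole: first slide the drill-guide carriage along its rods fully home against the stop block beside the flange. Then take the black index knob above the flange and turn it clockwise (seen from above), feeling the clicks, to the third click from its start stop and not past it, and finish while still gripping the knob there, so that the flange cannot shift while it is drilled. Leave the loose bolts, nuts and screwdriver round the jig where they lie.

Things in the scene. Friction and masses are not known exactly. Their poses are not given: they have to be found in the camera images.
- fixture: The drilling jig, fixed to the bench at a place and yaw that vary: a grey base plate 120 x 390 x 20 mm. Origin on the bench (z = 0); its y axis runs along the jig, from the carriage end to the knob end; x is across it, z up. The upright axis of the index knob is at (0, +100 mm). A steel stop block (80 x 14 mm, top 48 mm above the bench) at y = +10 mm ends the carriage's travel.
- carriage (a joint): Position of the drill-guide carriage along the jig's y axis, m: 0 at the far end, 0.12 fully home, where its front face meets the stop block. Starts between 0 and 0.06. It slides stiffly (about 2 N) and stays where it is left. An aluminium block 86 x 76 mm, 51 mm high over the bench, on two rods; from its front a flat arm (top 76 mm over the bench) with an upright drill bush at its tip (top 79 mm) reaches over the flange's rim.
- fin_grip (a point): Centre of the gripping part of the carriage's upright fin, 80 mm above the bench, moving with the carriage. The dark steel fin is 16 mm thick across the jig (its x axis), 34 mm long along the jig, and rises from the carriage's top (51 mm) to 101 mm above the bench; this point lies 21 mm below its top. Axes parallel to the jig's. Behind the fin (jig -y) nothing is higher than the carriage; the arm's riser begins 42 mm ahead (+y) of this point.
- index (a joint): Angle of the index knob with spindle, dividing plate and flange, rad: 0 at its start stop, grows clockwise seen from above. Spring clicks (stable stops) every 0.419 rad (24 degrees): first 0.419, second 0.838, third 1.257; more follow, and the end of travel is 2.51. Starts between 0 and 0.08, resting in its start valley. About 0.25 N m is needed to pass from one stop to the next, and it then snaps forward; left alone in a valley it settles there.
- handle: The black index knob: a round foot of 44 mm diameter, with its underside (the origin) 100 mm above the bench on the index axis, carrying an upright bar grip 46 mm long (along its own x), 14 mm thick (along its own y), from 108 to 144 mm above the bench. It turns about its own upright z axis; at joint value 0 its x axis is the jig's x axis. Below it is the spindle (18 mm), then the flange (110 mm across, top 72 mm above the bench).
- handle_grip (a point): Centre of the knob's bar grip, on the index axis, 127 mm above the bench (17 mm below its top); axes as the handle's.
- bolt_a: Loose bright bolt, 25 x 85 x 23 mm, lying in front of the jig; not to be disturbed.
- nut_0: Loose hexagon nut, 24 x 27 x 13 mm, in front of the jig; not to be disturbed.
- bolt_c: Loose short bolt, 22 x 58 x 20 mm, in front of the jig; not to be disturbed.
- nut_1: Loose hexagon nut, 24 x 27 x 13 mm, behind the jig; not to be disturbed.
- screwdriver_b: Loose screwdriver with yellow handle, 25 x 171 x 26 mm, behind the jig; not to be disturbed.

How it is judged:
By the outcome, as a careful person would: the job done as asked, in the order asked, and still so for the second after the job is handed in, while the arm keeps its last pose, push and grip.
It also fails if it takes over 48 s, if anything falls off the work surface, if the arm or the gripper's body presses on something with over 40 N, if the wrist force passes 120 N, or if a joint passes its speed limit or range.

## Working session

There is one attempt and no reset: what is moved stays moved. The work goes in short steps, Python scripts to look and compute and a tool call to move; the robot and the scene stay as the last step left them, time stands still between calls to the robot, and variables do not carry over. Pictures are saved under pics/ and viewed, at most 10 in all, crops included, and the job is handed in when it is done.

Besides the shell and the picture viewer there is one more tool, called after ">>>" by a JSON object that holds its "op" and its "data". play_rows: Moves the arm, as the interface text tells. Its arguments: {"type":"object","properties":{"motion":{"type":"array","items":{"type":"object","properties":{"tx":{"type":"number"},"ty":{"type":"number"},"tz":{"type":"number"},"wx":{"type":"number"},"wy":{"type":"number"},"wz":{"type":"number"},"grip":{"type":"number"}}}},"newtons":{"type":"number"}},"required":["motion"]}

```bash
mkdir -p pics; python3 - <<'E'
from rig import *
import cv2
for n in("top","side"):
    cv2.imwrite(f"pics/{n}0.png",camera(n)); print(n,camera_model(n))
s=observe();print(s)
E
```

```text
top {'vertical_fov': 46.84281820843004, 'cx': 279.69527099710314, 'cy': 206.614977693346, 'k1': 0.026758600497003168, 'R': array([[-0.01371955, -0.99986466,  0.00907903],
       [-0.99757832,  0.01306787, -0.06831337],
       [ 0.06818548, -0.00999427, -0.9976226 ]]), 't': array([-0.00854036,  0.57646396,  0.99597967])}
side {'vertical_fov': 43.00168297823662, 'cx': 284.0224308567431, 'cy': 213.2448005568208, 'k1': -0.03728736551409347, 'R': array([[-0.98882443, -0.1489525 , -0.00627722],
       [-0.07925277,  0.56085142, -0.82411449],
       [ 0.1262745 , -0.81440705, -0.56638848]]), 't': array([0.54974226, 0.13695914, 0.83219628])}
{'t': 0.1, 'joint_positions': array([-7.24049938e+01,  5.26104372e+00,  7.05754672e+01,  1.00137787e-04,
        1.04266234e+02, -3.24793543e+00]), 'dq': array([ 0.12627469, -0.08449248, -0.06152703,  0.00016993,  0.10660275,
        0.02520172]), 'joint_efforts': array([ 3.31878815e-03, -4.60217392e+01, -4.19217432e+01, -2.54952693e-05,
        1.06232188e-02,  2.17244633e-05]), 'ee_pos': array([ 0.21341061, -0.56048107,  0.22153564]), 'tool_rot': array([[ 9.34559146e-01,  3.55807406e-01, -5.40455684e-04],
       [ 3.55807802e-01, -9.34557588e-01,  1.70985095e-03],
       [ 1.03290672e-04, -1.79025519e-03, -9.99998392e-01]]), 'contact_force': array([-0.34746016, -0.84434867,  0.41151564]), 'moment': array([0.01470421, 0.01602173, 0.04046274]), 'finger_force': 0.0, 'gripper_width': 0.9966816295590384}
```

View pics/top0.png

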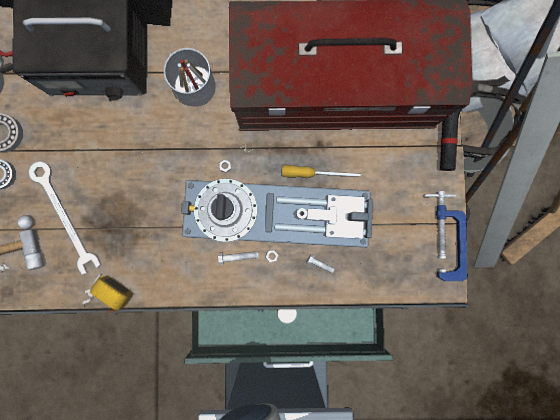

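View pics/side0.png

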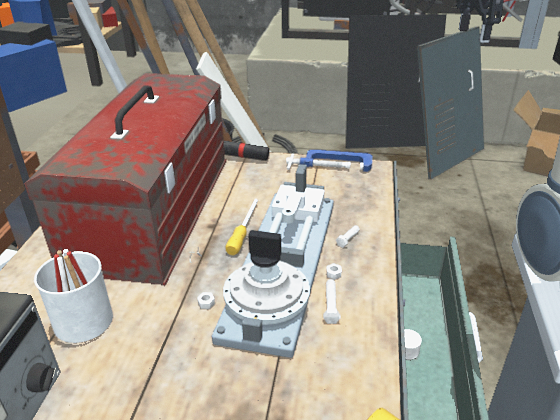

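```bash
cat > h.py <<'E'
import numpy as np, cv2
from rig import *
def proj(n,X):
    m=camera_model(n);c=np.atleast_2d(X)@m["R"].T+m["t"];s=c[:,:2]/c[:,2:]
    f=210/np.tan(np.radians(m["vertical_fov"]/2))
    return s*(1+m["k1"]*(s**2).sum(1,keepdims=True))*f+[m["cx"],m["cy"]]
def ray(n,uv,z):
    m=camera_model(n);f=210/np.tan(np.radians(m["vertical_fov"]/2))
    p=(np.array(uv,float)-[m["cx"],m["cy"]])/f;s=p.copy()
    for _ in range(9): s=p/(1+m["k1"]*(s@s))
    d=m["R"].T@np.r_[s,1];o=-m["R"].T@m["t"];return o+d*(z-o[2])/d[2]
def crop(n,x0,y0,x1,y1,k,out,img=None):
    img=camera(n) if img is None else img
    cv2.imwrite(out,cv2.resize(img[y0:y1,x0:x1],None,fx=k,fy=k,interpolation=cv2.INTER_CUBIC))
E
python3 - <<'E'
from h import *
a=cv2.imread("pics/top0.png");b=cv2.imread("pics/side0.png")
crop("top",175,160,375,280,4,"pics/t1.png",a)
crop("side",205,160,355,360,3,"pics/s1.png",b)
E
```

```text
(no output)
```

View pics/t1.png

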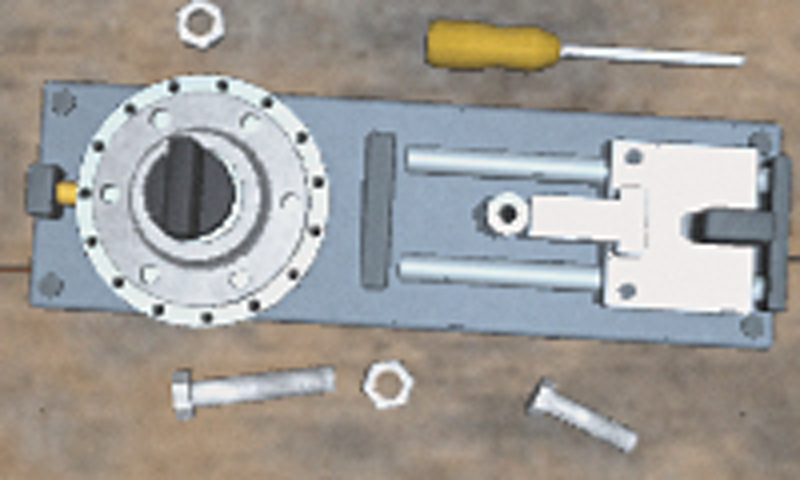

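View pics/s1.png

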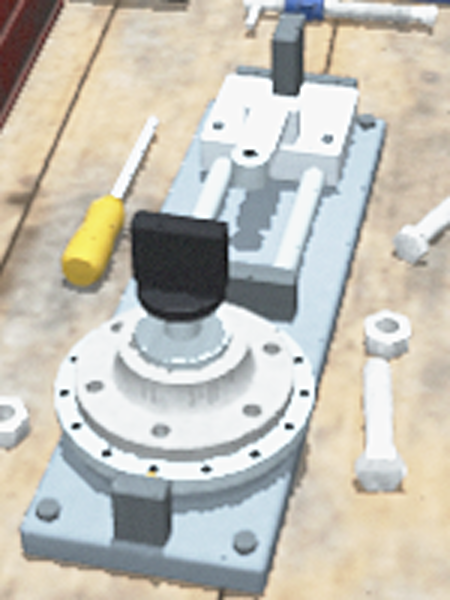

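```bash
python3 - <<'E'
from h import *
from scipy.optimize import least_squares
T=lambda p:np.array(p)/4-0.375+[175,160]   # crop->px
S=lambda p:np.array(p)/3-0.333+[205,160]
obs=[("top",T(p),q) for p,q in [((48,82),(.06,.195,.02)),((28,307),(-.06,.195,.02)),((780,125),(.06,-.195,.02)),((772,348),(-.06,-.195,.02)),((202,200),(0,.1,.072)),((366,288),(-.04,.017,.048)),((390,134),(.04,.003,.048))]]
obs+=[("side",S(p),q) for p,q in [((22,532),(.06,.195,.02)),((268,575),(-.06,.195,.02)),((385,120),(-.06,-.195,.02))]]
car=[("top",T(p),q) for p,q in [((612,140),(.043,0,.051)),((603,305),(-.043,0,.051)),((757,148),(.043,-.076,.051)),((752,312),(-.043,-.076,.051))]]
def W(v,q):
    c,s=np.cos(v[2]),np.sin(v[2]);return np.array([v[0]+c*q[0]-s*q[1],v[1]+s*q[0]+c*q[1],q[2]])
def f(v):
    r=[proj(n,W(v,q))[0]-p for n,p,q in obs]
    r+=[proj(n,W(v,(q[0],q[1]-.117+v[3],q[2])))[0]-p for n,p,q in car]
    return np.ravel(r)
o=least_squares(f,[.5,0,0,.03],loss="soft_l1");v=o.x
print(v[:2],np.degrees(v[2]),v[3]);print(f(v).reshape(-1,2).round(1).tolist())
print("knob",W(v,(0,.1,.127)))
def J(w): c,s=np.cos(v[2]),np.sin(v[2]);return [c*(w[0]-v[0])+s*(w[1]-v[1]),-s*(w[0]-v[0])+c*(w[1]-v[1])]
print("fin top front, jig",J(ray("top",T((692,225)),.101)),J(ray("side",S((290,17)),.101)))
print("fin top back",J(ray("top",T((768,225)),.101)))
for a,b,n in[((180,138),(188,240),"top")]: print("bar",J(ray(n,T(a),.144)),J(ray(n,T(b),.144)))
print("bar side",J(ray("side",S((133,212)),.144)),J(ray("side",S((228,222)),.144)))
np.save("v.npy",v)
E
```

```text
[ 0.56146742 -0.00684501] -3.5695665567827923 0.013662302521521216
[[-2.8, 0.5], [-1.4, 1.6], [-0.2, -1.1], [-0.3, 0.4], [-0.2, 0.2], [-0.2, 0.6], [2.7, 0.2], [-1.8, -0.9], [-0.4, -1.7], [-0.4, -1.3], [-0.6, -0.3], [-0.1, 0.7], [0.5, -0.5], [0.2, 0.8]]
knob [0.56769346 0.09296098 0.127     ]
fin top front, jig [np.float64(-0.001626225076180498), np.float64(-0.13957372020686917)] [np.float64(-0.0014316119350644314), np.float64(-0.1701236102111067)]
fin top back [np.float64(0.00017352600935567966), np.float64(-0.17613134734377836)]
bar [np.float64(0.024394633838818198), np.float64(0.10367051727774727)] [np.float64(-0.022262754862119184), np.float64(0.09734313101887594)]
bar side [np.float64(0.022914781725326776), np.float64(0.1021495860978709)] [np.float64(-0.022355837283095575), np.float64(0.10080340685723171)]
```

```bash
cat >> h.py <<'E'
def W(q):
    v=np.load("v.npy");c,s=np.cos(v[2]),np.sin(v[2]);return np.array([v[0]+c*q[0]-s*q[1],v[1]+s*q[0]+c*q[1],q[2]])
def todo(q,yaw):
    "remaining shift mm in tool axes and turn about tool z, for TCP at jig point q, tool x at world yaw (deg)"
    s=observe();R=s["tool_rot"];d=R.T@(W(q)-s["ee_pos"])*1000
    y=np.degrees(np.arctan2(R[1,0],R[0,0]));r=cv2.Rodrigues(R)[0].ravel()
    print("t",s["t"],"shift",d.round(1),"turn wz",round(-((yaw-y+180)%360-180),2),"tilt",R[:2,2].round(4),"pos",s["ee_pos"].round(4),"F",s["contact_force"].round(1),"M",s["moment"].round(2),"g",round(s["gripper_width"],3),round(s["finger_force"],1))
E
python3 -c "
from h import *
todo((0,-.158,.14),86.43)"
```

```text
t 0.1 shift [ 457.  -249.5   82. ] turn wz -65.59 tilt [-0.0005  0.0017] pos [ 0.2134 -0.5605  0.2215] F [-0.3 -0.8  0.4] M [0.01 0.02 0.04] g 0.997 0.0
```

>>> {"op": "play_rows", "data": {"motion": [{"tx": 0.038,"ty": -0.0208,"grip": 1},{"tx": 0.038,"ty": -0.0208},{"tx": 0.038,"ty": -0.0208},{"tx": 0.038,"ty": -0.0208},{"tx": 0.038,"ty": -0.0208}]}}

```text
$.motion[0]: bad value
```

>>> {"op": "play_rows", "data": {"motion": [{"tx": 0.038,"ty": -0.0208},{"tx": 0.038,"ty": -0.0208},{"tx": 0.038,"ty": -0.0208},{"tx": 0.038,"ty": -0.0208},{"tx": 0.038,"ty": -0.0208}]}}

```text
$.motion[0]: bad value
```

>>> {"op": "play_rows", "data": {"motion": [{"tx": 0.038,"ty": -0.0208},{"tx": 0.038,"ty": -0.0208},{"wz": -8.2},{"wz": -8.2},{"wz": -8.2}]}}

```text
$.motion[0]: bad value
```

>>> {"op": "play_rows", "data": {"motion": [{"wz": -8.2},{"wz": -8.2},{"wz": -8.2},{"wz": -8.2},{"wz": -8.2}]}}

```text
$.motion[0]: bad value
```

>>> {"op": "play_rows", "data": {"motion": [{"tz": 0.04},{"tz": 0.03},{},{}]}}

```text
$.motion[0]: bad value
```

```bash
python3 -c "
from h import *
todo((0,-.158,.078),86.43)
a=camera('side');b=camera('top')
a=cv2.resize(a[100:300,180:380],None,fx=2.8,fy=2.8)[:,:];b=cv2.resize(b[130:330,275:375],None,fx=2.4,fy=2.8)
cv2.imwrite('pics/g1.png',np.hstack([a,b]))"
```

```text
t 0.1 shift [ 457.  -249.4  144. ] turn wz -65.59 tilt [-0.0005  0.0017] pos [ 0.2134 -0.5605  0.2215] F [-0.3 -0.8  0.4] M [0.01 0.02 0.04] g 0.997 0.0
```

View pics/g1.png

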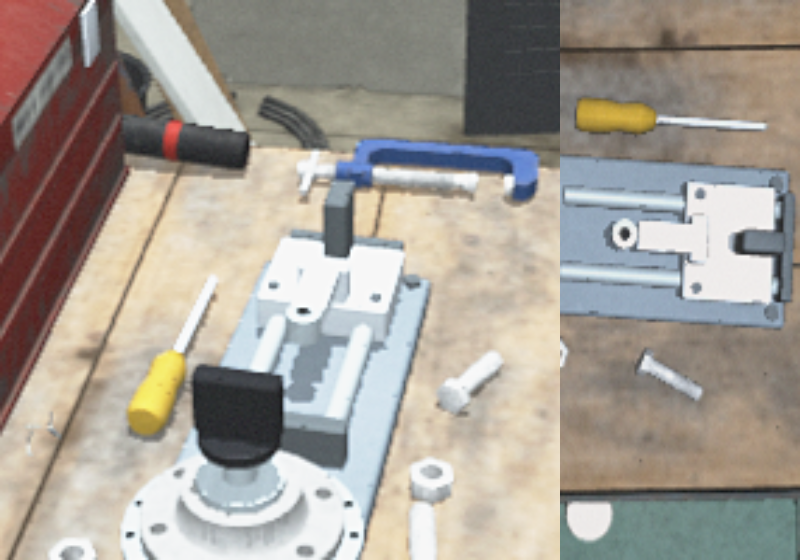

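The moves were refused, so the picture shows an unmoved arm. I'll give every key in each row.

>>> {"op": "play_rows", "data": {"motion": [{"tx": 0.038,"ty": -0.0208,"tz": 0,"wx": 0,"wy": 0,"wz": 0,"grip": 1},{"tx": 0.038,"ty": -0.0208,"tz": 0,"wx": 0,"wy": 0,"wz": 0,"grip": 1},{"tx": 0.038,"ty": -0.0208,"tz": 0,"wx": 0,"wy": 0,"wz": 0,"grip": 1},{"tx": 0.038,"ty": -0.0208,"tz": 0,"wx": 0,"wy": 0,"wz": 0,"grip": 1},{"tx": 0.038,"ty": -0.0208,"tz": 0,"wx": 0,"wy": 0,"wz": 0,"grip": 1}]}}

```text
t: 0.7
ee_pos: [0.3548, -0.3945, 0.2224]
tool_rot: [[0.935, 0.356, -0.0], [0.356, -0.935, 0.0], [0.0, -0.0, -1.0]]
contact_force: [1.0, -0.5, -0.2]
gripper_width: 1.0
finger_force: 0.0
```

>>> {"op": "play_rows", "data": {"motion": [{"tx": 0.038,"ty": -0.0208,"tz": 0,"wx": 0,"wy": 0,"wz": 0,"grip": 1},{"tx": 0.038,"ty": -0.0208,"tz": 0,"wx": 0,"wy": 0,"wz": 0,"grip": 1},{"tx": 0.038,"ty": -0.0208,"tz": 0,"wx": 0,"wy": 0,"wz": 0,"grip": 1},{"tx": 0.038,"ty": -0.0208,"tz": 0,"wx": 0,"wy": 0,"wz": 0,"grip": 1},{"tx": 0.038,"ty": -0.0208,"tz": 0,"wx": 0,"wy": 0,"wz": 0,"grip": 1}]}}

```text
t: 1.2
ee_pos: [0.4955, -0.2296, 0.2225]
tool_rot: [[0.935, 0.356, -0.0], [0.356, -0.935, -0.0], [-0.0, -0.0, -1.0]]
contact_force: [0.6, -0.1, 0.0]
gripper_width: 1.002
finger_force: 0.0
```

>>> {"op": "play_rows", "data": {"motion": [{"tx": 0.038,"ty": -0.0208,"tz": 0,"wx": 0,"wy": 0,"wz": 0,"grip": 1},{"tx": 0.038,"ty": -0.0208,"tz": 0,"wx": 0,"wy": 0,"wz": 0,"grip": 1},{"tx": 0,"ty": 0,"tz": 0,"wx": 0,"wy": 0,"wz": -8.2,"grip": 1},{"tx": 0,"ty": 0,"tz": 0,"wx": 0,"wy": 0,"wz": -8.2,"grip": 1},{"tx": 0,"ty": 0,"tz": 0,"wx": 0,"wy": 0,"wz": -8.2,"grip": 1}]}}

```text
t: 1.7
ee_pos: [0.551, -0.1646, 0.2221]
tool_rot: [[0.697, 0.717, -0.001], [0.717, -0.697, 0.0], [-0.0, -0.001, -1.0]]
contact_force: [-0.7, -0.6, -0.7]
gripper_width: 1.002
finger_force: 0.0
```

>>> {"op": "play_rows", "data": {"motion": [{"tx": 0,"ty": 0,"tz": 0,"wx": 0,"wy": 0,"wz": -8.2,"grip": 1},{"tx": 0,"ty": 0,"tz": 0,"wx": 0,"wy": 0,"wz": -8.2,"grip": 1},{"tx": 0,"ty": 0,"tz": 0,"wx": 0,"wy": 0,"wz": -8.2,"grip": 1},{"tx": 0,"ty": 0,"tz": 0,"wx": 0,"wy": 0,"wz": -8.2,"grip": 1},{"tx": 0,"ty": 0,"tz": 0,"wx": 0,"wy": 0,"wz": -8.2,"grip": 1}]}}

```text
t: 2.2
ee_pos: [0.5508, -0.1652, 0.2223]
tool_rot: [[0.056, 0.998, -0.0], [0.998, -0.056, 0.0], [0.0, -0.0, -1.0]]
contact_force: [-0.6, 0.7, 0.4]
gripper_width: 1.0
finger_force: 0.0
```

>>> {"op": "play_rows", "data": {"motion": [{"tx": 0,"ty": 0,"tz": 0.035,"wx": 0,"wy": 0,"wz": 0,"grip": 1},{"tx": 0,"ty": 0,"tz": 0.035,"wx": 0,"wy": 0,"wz": 0,"grip": 1},{"tx": 0,"ty": 0,"tz": 0,"wx": 0,"wy": 0,"wz": 0,"grip": 1},{"tx": 0,"ty": 0,"tz": 0,"wx": 0,"wy": 0,"wz": 0,"grip": 1}]}}

```text
t: 2.6
ee_pos: [0.5504, -0.1651, 0.1525]
tool_rot: [[0.062, 0.998, -0.002], [0.998, -0.062, 0.001], [0.0, -0.002, -1.0]]
contact_force: [1.5, 0.2, 0.4]
gripper_width: 1.001
finger_force: 0.0
```

```bash
python3 -c "
from h import *
todo((0,-.158,.078),86.43)
a=camera('side');b=camera('top')
a=cv2.resize(a[100:300,180:380],None,fx=2.8,fy=2.8)[:,:];b=cv2.resize(b[130:330,275:375],None,fx=2.4,fy=2.8)
cv2.imwrite('pics/g2.png',np.hstack([a,b]))"
```

```text
t 2.6 shift [ 0.6  1.3 74.5] turn wz 0.02 tilt [-0.0016  0.0006] pos [ 0.5504 -0.1651  0.1525] F [1.5 0.2 0.4] M [-0.02 -0.03 -0.01] g 1.001 0.0
```

View pics/g2.png

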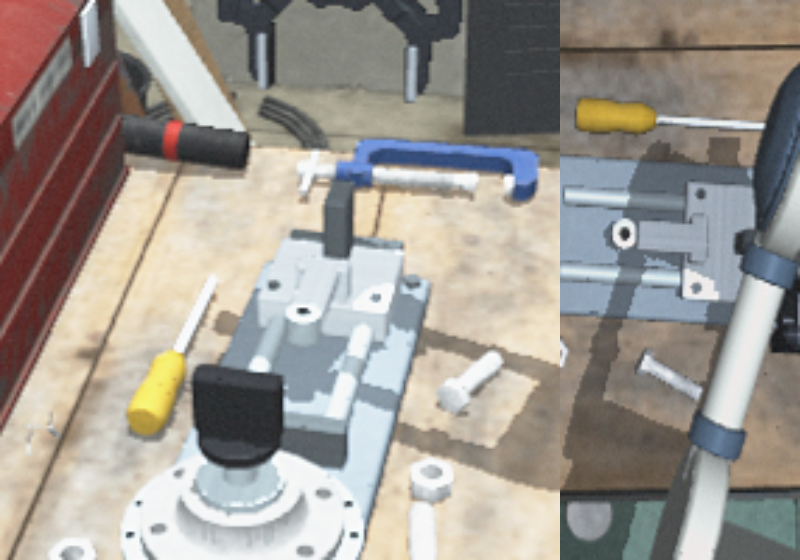

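The fingers (side crop columns 262 and 412) straddle the fin (338), so I can lower and grip.

>>> {"op": "play_rows", "data": {"motion": [{"tx": 0,"ty": 0.0013,"tz": 0.03,"wx": 0,"wy": 0,"wz": 0,"grip": 1},{"tx": 0,"ty": 0,"tz": 0.03,"wx": 0,"wy": 0,"wz": 0,"grip": 1},{"tx": 0,"ty": 0,"tz": 0.013,"wx": 0,"wy": 0,"wz": 0,"grip": 1},{"tx": 0,"ty": 0,"tz": 0,"wx": 0,"wy": 0,"wz": 0,"grip": 0},{"tx": 0,"ty": 0,"tz": 0,"wx": 0,"wy": 0,"wz": 0,"grip": 0}], "newtons": 40}}

```text
t: 3.2
ee_pos: [0.553, -0.1656, 0.0817]
tool_rot: [[0.062, 0.998, 0.002], [0.998, -0.062, -0.001], [-0.001, 0.002, -1.0]]
contact_force: [0.3, 0.4, 0.1]
gripper_width: 0.692
finger_force: 0.0
```

>>> {"op": "play_rows", "data": {"motion": [{"tx": 0,"ty": 0,"tz": 0,"wx": 0,"wy": 0,"wz": 0,"grip": 0},{"tx": 0,"ty": 0,"tz": 0,"wx": 0,"wy": 0,"wz": 0,"grip": 0},{"tx": 0,"ty": 0,"tz": 0,"wx": 0,"wy": 0,"wz": 0,"grip": 0},{"tx": 0,"ty": 0,"tz": 0,"wx": 0,"wy": 0,"wz": 0,"grip": 0},{"tx": 0,"ty": 0,"tz": 0,"wx": 0,"wy": 0,"wz": 0,"grip": 0}]}}

```text
t: 3.7
ee_pos: [0.5502, -0.1654, 0.0814]
tool_rot: [[0.063, 0.998, -0.004], [0.998, -0.063, -0.0], [-0.0, -0.004, -1.0]]
contact_force: [-11.8, 1.0, 9.7]
gripper_width: 0.174
finger_force: 41.0
```

```bash
python3 -c "
from h import *
todo((0,-.052,.08),86.43)"
```

```text
t 3.7 shift [107.    1.3   1.4] turn wz -0.03 tilt [-0.004  -0.0001] pos [ 0.5502 -0.1654  0.0814] F [-11.8   1.    9.7] M [ 0.25  2.06 -0.27] g 0.174 41.0
```

>>> {"op": "play_rows", "data": {"motion": [{"tx": 0.005,"ty": -0.001,"tz": -0.001,"wx": 0,"wy": 0,"wz": 0,"grip": 0},{"tx": 0.015,"ty": 0,"tz": 0,"wx": 0,"wy": 0,"wz": 0,"grip": 0},{"tx": 0.015,"ty": 0,"tz": 0,"wx": 0,"wy": 0,"wz": 0,"grip": 0},{"tx": 0.015,"ty": 0,"tz": 0,"wx": 0,"wy": 0,"wz": 0,"grip": 0},{"tx": 0.0,"ty": 0,"tz": 0,"wx": 0,"wy": 0,"wz": 0,"grip": 0}]}}

```text
t: 4.2
ee_pos: [0.5538, -0.1136, 0.0814]
tool_rot: [[0.061, 0.998, -0.001], [0.998, -0.061, 0.001], [0.001, -0.001, -1.0]]
contact_force: [-5.6, 2.1, 4.5]
gripper_width: 0.171
finger_force: 40.4
```

```bash
python3 -c "
from h import *
todo((0,-.052,.08),86.43)"
```

```text
t 4.2 shift [55.   1.1  1.5] turn wz 0.09 tilt [-0.0008  0.0012] pos [ 0.5538 -0.1136  0.0814] F [-5.6  2.1  4.5] M [ 0.38  0.93 -0.3 ] g 0.171 40.4
```

>>> {"op": "play_rows", "data": {"motion": [{"tx": 0.015,"ty": -0.0005,"tz": -0.0005,"wx": 0,"wy": 0,"wz": 0,"grip": 0},{"tx": 0.015,"ty": 0,"tz": 0,"wx": 0,"wy": 0,"wz": 0,"grip": 0},{"tx": 0.012,"ty": 0,"tz": 0,"wx": 0,"wy": 0,"wz": 0,"grip": 0},{"tx": 0.003,"ty": 0,"tz": 0,"wx": 0,"wy": 0,"wz": 0,"grip": 0},{"tx": 0.0,"ty": 0,"tz": 0,"wx": 0,"wy": 0,"wz": 0,"grip": 0}]}}

```text
t: 4.7
ee_pos: [0.557, -0.069, 0.0814]
tool_rot: [[0.06, 0.998, 0.001], [0.998, -0.06, 0.001], [0.001, 0.001, -1.0]]
contact_force: [0.0, 2.2, 2.0]
gripper_width: 0.169
finger_force: 40.1
```

>>> {"op": "play_rows", "data": {"motion": [{"tx": 0.003,"ty": 0,"tz": 0,"wx": 0,"wy": 0,"wz": 0,"grip": 0},{"tx": 0.003,"ty": 0,"tz": 0,"wx": 0,"wy": 0,"wz": 0,"grip": 0}]}}

```text
t: 4.9
ee_pos: [0.5573, -0.0649, 0.0815]
tool_rot: [[0.063, 0.998, 0.001], [0.998, -0.063, -0.001], [-0.001, 0.001, -1.0]]
contact_force: [0.9, -2.2, 2.1]
gripper_width: 0.171
finger_force: 40.1
```

```bash
python3 -c "
from h import *
todo((0,-.052,.08),86.43)"
```

```text
t 4.9 shift [6.2 0.5 1.5] turn wz -0.02 tilt [ 0.0011 -0.0009] pos [ 0.5573 -0.0649  0.0815] F [ 0.9 -2.2  2.1] M [-0.41 -0.09 -0.2 ] g 0.171 40.1
```

>>> {"op": "play_rows", "data": {"motion": [{"tx": 0.003,"ty": 0,"tz": 0,"wx": 0,"wy": 0,"wz": 0,"grip": 0},{"tx": 0.002,"ty": 0,"tz": 0,"wx": 0,"wy": 0,"wz": 0,"grip": 0},{"tx": 0,"ty": 0,"tz": 0,"wx": 0,"wy": 0,"wz": 0,"grip": 0}]}}

```text
t: 5.2
ee_pos: [0.5577, -0.0592, 0.0814]
tool_rot: [[0.062, 0.998, 0.001], [0.998, -0.062, 0.0], [0.0, 0.001, -1.0]]
contact_force: [2.6, -1.1, 2.6]
gripper_width: 0.171
finger_force: 40.2
```

>>> {"op": "play_rows", "data": {"motion": [{"tx": 0.002,"ty": 0,"tz": 0,"wx": 0,"wy": 0,"wz": 0,"grip": 0},{"tx": 0,"ty": 0,"tz": 0,"wx": 0,"wy": 0,"wz": 0,"grip": 0}]}}

```text
t: 5.4
ee_pos: [0.5578, -0.0573, 0.0814]
tool_rot: [[0.062, 0.998, 0.001], [0.998, -0.062, 0.0], [0.0, 0.001, -1.0]]
contact_force: [3.2, -1.0, 3.8]
gripper_width: 0.176
finger_force: 40.2
```

>>> {"op": "play_rows", "data": {"motion": [{"tx": 0.001,"ty": 0,"tz": 0,"wx": 0,"wy": 0,"wz": 0,"grip": 0},{"tx": 0,"ty": 0,"tz": 0,"wx": 0,"wy": 0,"wz": 0,"grip": 0}]}}

```text
t: 5.6
ee_pos: [0.5578, -0.0564, 0.0814]
tool_rot: [[0.062, 0.998, 0.001], [0.998, -0.062, -0.0], [-0.0, 0.001, -1.0]]
contact_force: [4.5, -2.4, 3.7]
gripper_width: 0.171
finger_force: 40.3
```

>>> {"op": "play_rows", "data": {"motion": [{"tx": 0.002,"ty": 0,"tz": 0,"wx": 0,"wy": 0,"wz": 0,"grip": 0},{"tx": 0,"ty": 0,"tz": 0,"wx": 0,"wy": 0,"wz": 0,"grip": 0}]}}

```text
t: 5.8
ee_pos: [0.5579, -0.0561, 0.0814]
tool_rot: [[0.063, 0.998, 0.001], [0.998, -0.063, -0.003], [-0.003, 0.001, -1.0]]
contact_force: [3.6, -7.7, 2.6]
gripper_width: 0.174
finger_force: 40.2
```

>>> {"op": "play_rows", "data": {"motion": [{"tx": 0.002,"ty": 0.0005,"tz": 0,"wx": 0,"wy": 0,"wz": 0,"grip": 0},{"tx": 0,"ty": 0,"tz": 0,"wx": 0,"wy": 0,"wz": 0,"grip": 0}]}}

```text
t: 6.0
ee_pos: [0.5579, -0.0561, 0.0814]
tool_rot: [[0.064, 0.998, -0.0], [0.998, -0.064, -0.007], [-0.007, -0.0, -1.0]]
contact_force: [1.7, -13.7, 4.1]
gripper_width: 0.173
finger_force: 40.3
```

```bash
python3 -c "
from h import *
todo((0,-.052,.08),86.43)"
```

```text
t 6.0 shift [-2.6  0.5  1.4] turn wz -0.12 tilt [-0.0004 -0.0066] pos [ 0.5579 -0.0561  0.0814] F [  1.7 -13.7   4.1] M [-2.15 -0.17 -0.06] g 0.173 40.3
```

Firmly at the stop: the position no longer changes and the force builds to 13.7 N. Next I release and rise.

>>> {"op": "play_rows", "data": {"motion": [{"tx": 0,"ty": 0,"tz": 0,"wx": 0,"wy": 0,"wz": 0,"grip": 1},{"tx": 0,"ty": 0,"tz": 0,"wx": 0,"wy": 0,"wz": 0,"grip": 1},{"tx": 0,"ty": 0,"tz": 0,"wx": 0,"wy": 0,"wz": 0,"grip": 1},{"tx": 0,"ty": 0,"tz": 0,"wx": 0,"wy": 0,"wz": 0,"grip": 1},{"tx": 0,"ty": 0,"tz": 0,"wx": 0,"wy": 0,"wz": 0,"grip": 1}]}}

```text
t: 6.5
ee_pos: [0.5579, -0.0521, 0.0808]
tool_rot: [[0.062, 0.998, -0.001], [0.998, -0.062, 0.0], [0.0, -0.001, -1.0]]
contact_force: [0.4, -0.5, -0.0]
gripper_width: 0.996
finger_force: 0.0
```

>>> {"op": "play_rows", "data": {"motion": [{"tx": 0,"ty": 0,"tz": -0.03,"wx": 0,"wy": 0,"wz": 0,"grip": 1},{"tx": 0,"ty": 0,"tz": -0.04,"wx": 0,"wy": 0,"wz": 0,"grip": 1},{"tx": 0,"ty": 0,"tz": -0.04,"wx": 0,"wy": 0,"wz": 0,"grip": 1},{"tx": 0,"ty": 0,"tz": -0.02,"wx": 0,"wy": 0,"wz": 0,"grip": 1},{"tx": 0,"ty": 0,"tz": 0,"wx": 0,"wy": 0,"wz": 0,"grip": 1}]}}

```text
t: 7.0
ee_pos: [0.5596, -0.0525, 0.2157]
tool_rot: [[0.062, 0.998, 0.007], [0.998, -0.062, -0.001], [-0.001, 0.007, -1.0]]
contact_force: [0.7, 0.3, -0.5]
gripper_width: 0.999
finger_force: 0.0
```

```bash
python3 -c "
from h import *
todo((0,.1,.2),176.43)
crop('side',180,130,380,330,2.8,'pics/g3.png')"
```

```text
t 7.0 shift [145.7  -1.   15.7] turn wz -89.97 tilt [ 0.0073 -0.001 ] pos [ 0.5596 -0.0525  0.2157] F [ 0.7  0.3 -0.5] M [-0.04  0.03  0.01] g 0.999 0.0
```

View pics/g3.png

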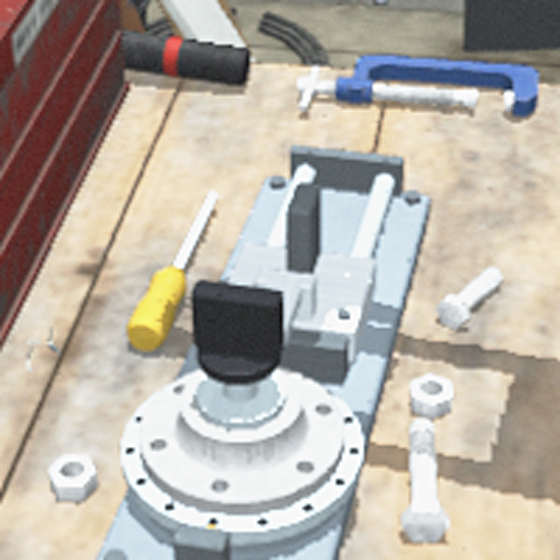

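The picture shows the carriage front against the stop block (about 330,340) and nothing else disturbed. Next is the knob.

>>> {"op": "play_rows", "data": {"motion": [{"tx": 0.049,"ty": -0.001,"tz": 0,"wx": 0,"wy": 0,"wz": 0,"grip": 1},{"tx": 0.049,"ty": 0,"tz": 0,"wx": 0,"wy": 0,"wz": 0,"grip": 1},{"tx": 0.0477,"ty": 0,"tz": 0,"wx": 0,"wy": 0,"wz": 0,"grip": 1},{"tx": 0,"ty": 0,"tz": 0,"wx": 0,"wy": 0,"wz": -8,"grip": 1},{"tx": 0,"ty": 0,"tz": 0,"wx": 0,"wy": 0,"wz": -8,"grip": 1}]}}

```text
t: 7.55
ee_pos: [0.5652, 0.0949, 0.2081]
tool_rot: [[-0.224, 0.975, -0.004], [0.975, 0.224, -0.0], [0.001, -0.004, -1.0]]
contact_force: [0.1, -0.4, 0.6]
gripper_width: 0.995
finger_force: 0.0
```

>>> {"op": "play_rows", "data": {"motion": [{"tx": 0,"ty": 0,"tz": 0,"wx": 0,"wy": 0,"wz": -8,"grip": 1},{"tx": 0,"ty": 0,"tz": 0,"wx": 0,"wy": 0,"wz": -8,"grip": 1},{"tx": 0,"ty": 0,"tz": 0,"wx": 0,"wy": 0,"wz": -8,"grip": 1},{"tx": 0,"ty": 0,"tz": 0,"wx": 0,"wy": 0,"wz": -8,"grip": 1},{"tx": 0,"ty": 0,"tz": 0,"wx": 0,"wy": 0,"wz": -8,"grip": 1}]}}

```text
t: 8.05
ee_pos: [0.5654, 0.0931, 0.2082]
tool_rot: [[-0.796, 0.605, -0.004], [0.605, 0.796, -0.0], [0.003, -0.003, -1.0]]
contact_force: [0.2, 0.4, -0.1]
gripper_width: 1.003
finger_force: 0.0
```

>>> {"op": "play_rows", "data": {"motion": [{"tx": 0,"ty": 0,"tz": 0,"wx": 0,"wy": 0,"wz": -8,"grip": 1},{"tx": 0,"ty": 0,"tz": 0,"wx": 0,"wy": 0,"wz": -8,"grip": 1},{"tx": 0,"ty": 0,"tz": 0,"wx": 0,"wy": 0,"wz": -8,"grip": 1},{"tx": 0,"ty": 0,"tz": 0,"wx": 0,"wy": 0,"wz": -8,"grip": 1},{"tx": 0,"ty": 0,"tz": 0,"wx": 0,"wy": 0,"wz": 0,"grip": 1}]}}

```text
t: 8.55
ee_pos: [0.5654, 0.093, 0.2085]
tool_rot: [[-0.995, 0.095, -0.004], [0.095, 0.995, -0.0], [0.004, -0.001, -1.0]]
contact_force: [0.8, -0.5, -0.1]
gripper_width: 0.999
finger_force: 0.0
```

```bash
python3 -c "
from h import *
todo((0,.1,.127),176.43)
crop('side',180,100,380,300,2.8,'pics/g4.png')"
```

```text
t 8.55 shift [-2.5  0.2 81.5] turn wz -1.91 tilt [-0.0038 -0.0003] pos [0.5654 0.093  0.2085] F [ 0.8 -0.5 -0.1] M [-0.04  0.02  0.  ] g 0.999 0.0
```

View pics/g4.png

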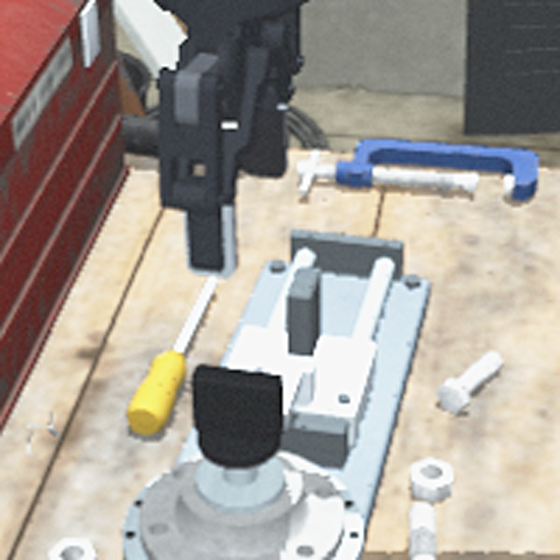

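>>> {"op": "play_rows", "data": {"motion": [{"tx": -0.0025,"ty": 0,"tz": 0.03,"wx": 0,"wy": 0,"wz": 0,"grip": 1},{"tx": 0,"ty": 0,"tz": 0.03,"wx": 0,"wy": 0,"wz": 0,"grip": 1},{"tx": 0,"ty": 0,"tz": 0.0205,"wx": 0,"wy": 0,"wz": 0,"grip": 1},{"tx": 0,"ty": 0,"tz": 0,"wx": 0,"wy": 0,"wz": 0,"grip": 1}]}}

```text
t: 9.0
ee_pos: [0.5662, 0.0926, 0.1253]
tool_rot: [[-0.995, 0.1, -0.009], [0.1, 0.995, -0.001], [0.009, -0.002, -1.0]]
contact_force: [-0.2, 0.1, -1.0]
gripper_width: 0.998
finger_force: 0.0
```

```bash
python3 -c "
from h import *
todo((0,.1,.127),176.43)"
```

```text
t 9.0 shift [-1.4  0.5 -1.7] turn wz -2.17 tilt [-0.0086 -0.0009] pos [0.5662 0.0926 0.1253] F [-0.2  0.1 -1. ] M [ 0.07  0.   -0.03] g 0.998 0.0
```

>>> {"op": "play_rows", "data": {"motion": [{"tx": -0.0014,"ty": 0.0005,"tz": -0.0015,"wx": 0,"wy": 0,"wz": 0,"grip": 0.3},{"tx": 0,"ty": 0,"tz": 0,"wx": 0,"wy": 0,"wz": 0,"grip": 0},{"tx": 0,"ty": 0,"tz": 0,"wx": 0,"wy": 0,"wz": 0,"grip": 0},{"tx": 0,"ty": 0,"tz": 0,"wx": 0,"wy": 0,"wz": 0,"grip": 0},{"tx": 0,"ty": 0,"tz": 0,"wx": 0,"wy": 0,"wz": 0,"grip": 0}], "newtons": 50}}

```text
t: 9.5
ee_pos: [0.571, 0.0968, 0.1336]
tool_rot: [[-0.995, 0.095, 0.003], [0.095, 0.995, 0.008], [-0.003, 0.008, -1.0]]
contact_force: [3.4, 21.6, 3.6]
gripper_width: 0.148
finger_force: 22.9
```

>>> {"op": "play_rows", "data": {"motion": [{"tx": 0,"ty": 0,"tz": 0,"wx": 0,"wy": 0,"wz": 0,"grip": 0},{"tx": 0,"ty": 0,"tz": 0,"wx": 0,"wy": 0,"wz": 0,"grip": 0},{"tx": 0,"ty": 0,"tz": 0,"wx": 0,"wy": 0,"wz": 0,"grip": 0},{"tx": 0,"ty": 0,"tz": 0,"wx": 0,"wy": 0,"wz": 0,"grip": 0},{"tx": 0,"ty": 0,"tz": 0,"wx": 0,"wy": 0,"wz": 0,"grip": 0}], "newtons": 80}}

```text
t: 10.0
ee_pos: [0.571, 0.0968, 0.1338]
tool_rot: [[-0.996, 0.094, 0.004], [0.094, 0.996, 0.006], [-0.003, 0.007, -1.0]]
contact_force: [0.9, 10.2, 2.5]
gripper_width: 0.105
finger_force: 78.4
```

```bash
python3 -c "
from h import *
todo((0,.1,.127),176.43)"
```

```text
t 10.0 shift [ 3.  -4.2  6.8] turn wz -1.83 tilt [0.0038 0.0065] pos [0.571  0.0968 0.1338] F [ 0.9 10.2  2.5] M [ 1.88 -0.25  0.04] g 0.105 78.4
```

The grip closed about 4 mm off in y and too high. I'll open, recentre and regrip.

>>> {"op": "play_rows", "data": {"motion": [{"tx": 0,"ty": 0,"tz": 0,"wx": 0,"wy": 0,"wz": 0,"grip": 1},{"tx": 0,"ty": 0,"tz": 0,"wx": 0,"wy": 0,"wz": 0,"grip": 1},{"tx": 0,"ty": 0,"tz": 0,"wx": 0,"wy": 0,"wz": 0,"grip": 1},{"tx": 0,"ty": 0,"tz": 0,"wx": 0,"wy": 0,"wz": 0,"grip": 1},{"tx": 0,"ty": 0,"tz": 0,"wx": 0,"wy": 0,"wz": 0,"grip": 1}]}}

```text
t: 10.5
ee_pos: [0.5701, 0.0928, 0.132]
tool_rot: [[-0.995, 0.097, -0.0], [0.097, 0.995, -0.0], [0.0, -0.0, -1.0]]
contact_force: [-0.2, 0.4, -1.2]
gripper_width: 0.941
finger_force: 0.0
```

```bash
python3 -c "
from h import *
v=np.load('v.npy');v[1]+=.0038;np.save('v.npy',v)
todo((0,.1,.126),176.43)
crop('side',180,150,380,350,2.8,'pics/g5.png')"
```

```text
t 10.5 shift [2.8 3.7 6. ] turn wz -2.01 tilt [-0.0002 -0.0002] pos [0.5701 0.0928 0.132 ] F [-0.2  0.4 -1.2] M [-0.   -0.06  0.06] g 0.941 0.0
```

View pics/g5.png

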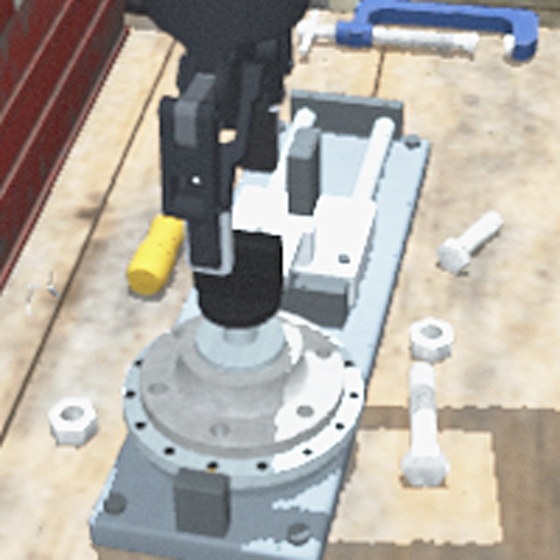

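```bash
python3 -c "
from h import *
s=observe();R=s['tool_rot'];p=s['ee_pos']
c=lambda X:((proj('side',X)[0]-[180,150])*2.8).round(1)
for z in(.001,.014): print('finger tip ctr',c(p+R@[0,.055,z]),c(p+R@[0,.045,z]))
print('bar top ends',c(W((.023,.1,.144))),c(W((-.023,.1,.144))),'foot',c(W((.022,.1,.1))),c(W((-.022,.1,.1))))"
```

```text
finger tip ctr [202.9 316. ] [208.9 303.1]
finger tip ctr [204.  336.9] [209.9 323.8]
bar top ends [192.6 226.9] [282.3 238. ] foot [198.2 295.5] [281.2 306.6]
```

>>> {"op": "play_rows", "data": {"motion": [{"tx": 0.0028,"ty": 0.0037,"tz": 0.003,"wx": 0,"wy": 0,"wz": 0,"grip": 1},{"tx": 0,"ty": 0,"tz": 0.003,"wx": 0,"wy": 0,"wz": 0,"grip": 1},{"tx": 0,"ty": 0,"tz": 0,"wx": 0,"wy": 0,"wz": 0,"grip": 1},{"tx": 0,"ty": 0,"tz": 0,"wx": 0,"wy": 0,"wz": 0,"grip": 1}]}}

```text
t: 10.95
ee_pos: [0.5676, 0.0971, 0.1258]
tool_rot: [[-0.995, 0.097, -0.0], [0.097, 0.995, -0.0], [0.0, -0.0, -1.0]]
contact_force: [0.3, 0.5, 0.5]
gripper_width: 1.004
finger_force: 0.0
```

```bash
python3 -c "
from h import *
todo((0,.1,.126),176.43)"
```

```text
t 10.95 shift [-0.2 -0.3 -0.2] turn wz -1.98 tilt [-0.0004 -0.0001] pos [0.5676 0.0971 0.1258] F [0.3 0.5 0.5] M [ 0.05 -0.   -0.  ] g 1.004 0.0
```

>>> {"op": "play_rows", "data": {"motion": [{"tx": 0,"ty": 0,"tz": 0,"wx": 0,"wy": 0,"wz": 0,"grip": 0},{"tx": 0,"ty": 0,"tz": 0,"wx": 0,"wy": 0,"wz": 0,"grip": 0},{"tx": 0,"ty": 0,"tz": 0,"wx": 0,"wy": 0,"wz": 0,"grip": 0},{"tx": 0,"ty": 0,"tz": 0,"wx": 0,"wy": 0,"wz": 0,"grip": 0},{"tx": 0,"ty": 0,"tz": 0,"wx": 0,"wy": 0,"wz": 0,"grip": 0}], "newtons": 60}}

```text
t: 11.45
ee_pos: [0.5678, 0.0973, 0.1262]
tool_rot: [[-0.995, 0.097, 0.0], [0.097, 0.995, 0.0], [-0.0, 0.0, -1.0]]
contact_force: [-1.3, 2.4, 14.1]
gripper_width: 0.148
finger_force: 41.1
```

>>> {"op": "play_rows", "data": {"motion": [{"tx": 0,"ty": 0,"tz": 0,"wx": 0,"wy": 0,"wz": 0,"grip": 0},{"tx": 0,"ty": 0,"tz": 0,"wx": 0,"wy": 0,"wz": 0,"grip": 0},{"tx": 0,"ty": 0,"tz": 0,"wx": 0,"wy": 0,"wz": 0,"grip": 0},{"tx": 0,"ty": 0,"tz": 0,"wx": 0,"wy": 0,"wz": 0,"grip": 0},{"tx": 0,"ty": 0,"tz": 0,"wx": 0,"wy": 0,"wz": 0,"grip": 0}], "newtons": 100}}

```text
t: 11.95
ee_pos: [0.5678, 0.0973, 0.1265]
tool_rot: [[-0.995, 0.097, 0.001], [0.097, 0.995, 0.0], [-0.0, 0.0, -1.0]]
contact_force: [-1.0, 2.0, 3.5]
gripper_width: 0.123
finger_force: 99.2
```

```bash
python3 -c "
from h import *
todo((0,.1,.126),176.43)"
```

```text
t 11.95 shift [ 0.  -0.6  0.5] turn wz -1.97 tilt [0.0005 0.0004] pos [0.5678 0.0973 0.1265] F [-1.   2.   3.5] M [0.33 0.27 0.02] g 0.123 99.2
```

>>> {"op": "play_rows", "data": {"motion": [{"tx": 0,"ty": 0,"tz": 0,"wx": 0,"wy": 0,"wz": 3,"grip": 0},{"tx": 0,"ty": 0,"tz": 0,"wx": 0,"wy": 0,"wz": 3,"grip": 0},{"tx": 0,"ty": 0,"tz": 0,"wx": 0,"wy": 0,"wz": 3,"grip": 0},{"tx": 0,"ty": 0,"tz": 0,"wx": 0,"wy": 0,"wz": 0,"grip": 0}]}}

```text
t: 12.35
ee_pos: [0.5678, 0.0975, 0.1265]
tool_rot: [[-0.968, 0.251, 0.001], [0.251, 0.968, 0.001], [-0.0, 0.001, -1.0]]
contact_force: [-1.9, 3.1, 5.0]
gripper_width: 0.123
finger_force: 99.4
```

```bash
python3 -c "
from h import *
todo((0,.1,.126),176.43)"
```

```text
t 12.35 shift [-0.1 -0.7  0.5] turn wz -10.99 tilt [0.0006 0.0007] pos [0.5678 0.0975 0.1265] F [-1.9  3.1  5. ] M [0.44 0.3  0.12] g 0.123 99.4
```

>>> {"op": "play_rows", "data": {"motion": [{"tx": 0,"ty": 0,"tz": 0,"wx": 0,"wy": 0,"wz": 4,"grip": 0},{"tx": 0,"ty": 0,"tz": 0,"wx": 0,"wy": 0,"wz": 4,"grip": 0},{"tx": 0,"ty": 0,"tz": 0,"wx": 0,"wy": 0,"wz": 4,"grip": 0},{"tx": 0,"ty": 0,"tz": 0,"wx": 0,"wy": 0,"wz": 0,"grip": 0},{"tx": 0,"ty": 0,"tz": 0,"wx": 0,"wy": 0,"wz": 0,"grip": 0}]}}

```text
t: 12.85
ee_pos: [0.5679, 0.0977, 0.1265]
tool_rot: [[-0.896, 0.444, 0.001], [0.444, 0.896, 0.001], [-0.0, 0.001, -1.0]]
contact_force: [-1.2, 4.1, 5.0]
gripper_width: 0.126
finger_force: 99.4
```

```bash
python3 -c "
from h import *
todo((0,.1,.126),176.43)"
```

```text
t 12.85 shift [-0.2 -0.9  0.5] turn wz -22.8 tilt [0.0008 0.0011] pos [0.5679 0.0977 0.1265] F [-1.2  4.1  5. ] M [ 0.74  0.18 -0.1 ] g 0.126 99.4
```

>>> {"op": "play_rows", "data": {"motion": [{"tx": 0,"ty": 0,"tz": 0,"wx": 0,"wy": 0,"wz": 4,"grip": 0},{"tx": 0,"ty": -0.0005,"tz": 0,"wx": 0,"wy": 0,"wz": 4,"grip": 0},{"tx": 0,"ty": 0,"tz": 0,"wx": 0,"wy": 0,"wz": 0,"grip": 0}]}}

```text
t: 13.15
ee_pos: [0.5679, 0.0978, 0.1265]
tool_rot: [[-0.825, 0.565, 0.002], [0.565, 0.825, 0.002], [-0.0, 0.003, -1.0]]
contact_force: [0.1, 6.2, 3.7]
gripper_width: 0.121
finger_force: 99.4
```

```bash
python3 -c "
from h import *
todo((0,.1,.126),176.43)"
```

```text
t 13.15 shift [-0.4 -1.   0.5] turn wz -30.85 tilt [0.0017 0.0021] pos [0.5679 0.0978 0.1265] F [0.1 6.2 3.7] M [ 1.02 -0.08  0.2 ] g 0.121 99.4
```

>>> {"op": "play_rows", "data": {"motion": [{"tx": 0,"ty": 0,"tz": 0,"wx": 0,"wy": 0,"wz": 4,"grip": 0},{"tx": 0,"ty": 0,"tz": 0,"wx": 0,"wy": 0,"wz": 4,"grip": 0},{"tx": 0,"ty": 0,"tz": 0,"wx": 0,"wy": 0,"wz": 4,"grip": 0},{"tx": 0,"ty": 0,"tz": 0,"wx": 0,"wy": 0,"wz": 4,"grip": 0},{"tx": 0,"ty": 0,"tz": 0,"wx": 0,"wy": 0,"wz": 0,"grip": 0}]}}

```text
t: 13.65
ee_pos: [0.5682, 0.0981, 0.1265]
tool_rot: [[-0.637, 0.771, 0.002], [0.771, 0.637, 0.003], [0.001, 0.003, -1.0]]
contact_force: [1.6, 7.8, 4.3]
gripper_width: 0.125
finger_force: 99.3
```

```bash
python3 -c "
from h import *
todo((0,.1,.126),176.43)"
```

```text
t 13.65 shift [-0.7 -1.2  0.5] turn wz -46.87 tilt [0.0022 0.0026] pos [0.5682 0.0981 0.1265] F [1.6 7.8 4.3] M [ 1.22 -0.25 -0.12] g 0.125 99.3
```

>>> {"op": "play_rows", "data": {"motion": [{"tx": 0.001,"ty": 0.0008,"tz": 0,"wx": 0,"wy": 0,"wz": 4,"grip": 0},{"tx": 0,"ty": 0,"tz": 0,"wx": 0,"wy": 0,"wz": 4,"grip": 0},{"tx": 0,"ty": 0,"tz": 0,"wx": 0,"wy": 0,"wz": 0,"grip": 0}]}}

```text
t: 13.95
ee_pos: [0.5683, 0.0982, 0.1265]
tool_rot: [[-0.524, 0.852, 0.002], [0.852, 0.524, 0.0], [-0.001, 0.002, -1.0]]
contact_force: [2.5, 2.5, 3.4]
gripper_width: 0.128
finger_force: 99.3
```

```bash
python3 -c "
from h import *
todo((0,.1,.126),176.43)"
```

```text
t 13.95 shift [-0.9 -1.3  0.5] turn wz -54.85 tilt [0.0024 0.0005] pos [0.5683 0.0982 0.1265] F [2.5 2.5 3.4] M [ 0.6  -0.48  0.2 ] g 0.128 99.3
```

>>> {"op": "play_rows", "data": {"motion": [{"tx": 0,"ty": 0,"tz": 0,"wx": 0,"wy": 0,"wz": 4,"grip": 0},{"tx": 0,"ty": 0,"tz": 0,"wx": 0,"wy": 0,"wz": 4,"grip": 0},{"tx": 0,"ty": 0,"tz": 0,"wx": 0,"wy": 0,"wz": 4,"grip": 0},{"tx": 0,"ty": 0,"tz": 0,"wx": 0,"wy": 0,"wz": 4,"grip": 0},{"tx": 0,"ty": 0,"tz": 0,"wx": 0,"wy": 0,"wz": 0,"grip": 0}]}}

```text
t: 14.45
ee_pos: [0.5686, 0.0983, 0.1265]
tool_rot: [[-0.268, 0.963, 0.003], [0.963, 0.268, 0.001], [0.0, 0.003, -1.0]]
contact_force: [3.6, 4.9, 3.5]
gripper_width: 0.124
finger_force: 99.2
```

```bash
python3 -c "
from h import *
todo((0,.1,.126),176.43)"
```

```text
t 14.45 shift [-1.3 -1.3  0.5] turn wz -70.88 tilt [0.0032 0.001 ] pos [0.5686 0.0983 0.1265] F [3.6 4.9 3.5] M [ 0.79 -0.77 -0.12] g 0.124 99.2
```

Third click reached; the spring moment pulls slightly forward. I'll trim about 1° and check with both cameras.

>>> {"op": "play_rows", "data": {"motion": [{"tx": 0,"ty": 0,"tz": 0,"wx": 0,"wy": 0,"wz": 1,"grip": 0},{"tx": 0,"ty": 0,"tz": 0,"wx": 0,"wy": 0,"wz": 0,"grip": 0},{"tx": 0,"ty": 0,"tz": 0,"wx": 0,"wy": 0,"wz": 0,"grip": 0}]}}

```text
t: 14.75
ee_pos: [0.5686, 0.0983, 0.1265]
tool_rot: [[-0.253, 0.967, 0.003], [0.967, 0.253, 0.001], [0.0, 0.003, -1.0]]
contact_force: [4.1, 4.7, 3.8]
gripper_width: 0.126
finger_force: 99.2
```

```bash
python3 -c "
from h import *
todo((0,.1,.126),176.43)
crop('side',180,150,380,350,2.8,'pics/g6.png')"
```

```text
t 14.75 shift [-1.3 -1.3  0.5] turn wz -71.76 tilt [0.0032 0.001 ] pos [0.5686 0.0983 0.1265] F [4.1 4.7 3.8] M [ 0.75 -0.78 -0.1 ] g 0.126 99.2
```

View pics/g6.png

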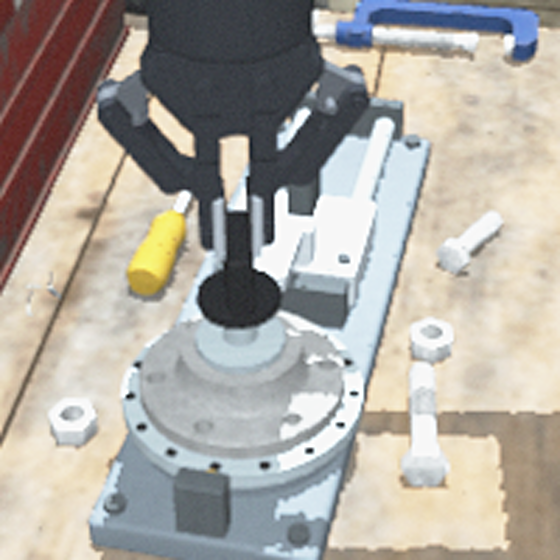

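The bar (about 237,250) has turned with the fingers and is held between the pads. The carriage is still at the stop and the loose parts are where they were.

```bash
python3 -c "
from rig import hand_in
print(hand_in())"
```

```text
the job is handed in; nothing more can be done
None
```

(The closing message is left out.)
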